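Clip the orange access token onto the snap hook

ROBOT

A 6-joint arm with a two-finger parallel gripper is mounted at the origin on the work surface. World frame = base frame: x ahead of the robot, y to its left, z up, the work surface at z = 0. Lengths are in m, angles in degrees, forces in N, time in s.
With the tool pointing down it reaches from about 0.325 to 0.75 m from the base axis. Payload 7.6 kg.
Tool frame: the origin (TCP) lies at the very end of the fingers, on their centre line; the grasp point (between the pads) lies 19 mm behind it; z points along the fingers, y is the direction in which the jaws open and shut (so a half turn about z gives the same grasp; the last joint's range is limited). The gripper opens to 85 mm and grips with 20 to 120 N. Pads are 22 mm wide; open, the fingers measure 114 mm over their backs; the gripper's body (76 mm by 85 mm) begins 54 mm behind the grasp point. The pads swing forward as they close: fully open they stand 13 mm farther back than shut.
Start: joints at [62.034, 2.991, 80.254, -0, 96.75, -4.028], TCP at [0.213, 0.48, 0.231] pointing down, gripper open.
Joint ranges: [-166.34, 166.34], [-52.06, 124.39], [6.96, 135.62], [-60.46, 240.46], [14.63, 156.25], [-167.68, 167.68]. Speed limits (degrees/s): [147.25, 147.25, 172.46, 180, 180, 180].

INTERFACE

Orientations are given as a 3x3 rotation matrix whose columns are the frame's x, y, z axes.
In Python, from workcell import bot gives the robot as it stands.
- The arm moves only by the tool play_rows, never from a script. Its argument "commands" is a list of rows, each a list of 3 entries, a list of its own where there are three numbers: the opening in per cent of the stroke, from 0 (shut) to 100 (fully open), then the shift along the tool's x, y, z in mm, then the turn about the tool's z in rad. A call has 1 to 20 rows; each row is the pose to reach, as a shift and turn from the pose commanded when the call began, along the tool's axes at that moment; what a row does not reach only later rows make up. A row lasts 1/10 s, in which the tool goes at most 50 mm and 8.59 degrees, less where a joint would pass 70% of its speed; a pose out of reach is approached as far as the arm can. A call with a gripper value outside its range is refused whole. The fingers move at their own pace and stop on an object; the grip force is fixed at half the most. Time passes only in rows, so rows that repeat a pose let the fingers close. It gives the time, the measured TCP pose, the force and the opening at its end, in the units of the state.
- bot.observe(): the state, without advancing time (a new reading comes with each control period).
- bot.read_camera(name): name is "side" or "top" or "wrist"; returns a dict with "color" (400x640x3 uint8, blue, green, red), "range_z" (400x640 float32, m along the optical axis (not along the pixel's ray), 0 where there is no reading), "K" (3x3 intrinsics, pixels), "world_from_camera" (4x4, takes a point from camera to world coordinates); the wrist camera has in their place "tool_from_camera" (4x4, takes a point from camera to tool coordinates, whose origin is the TCP and whose axes are the flange's). Camera axes: x right, y up, looking along -z (the intrinsics and any distortion apply to the point x, -y, -z); pixel columns grow to the right and rows downward; lengths in m; the calibration is good to about 2 mm. The wrist camera is an equidistant fisheye: a pixel r from the principal point sees the ray r / f radians off the axis. A picture is of the moment at which its call begins: read the wrist's pose just before it.
- bot.sign_off(): hands the job in, once; it reports no verdict.
The state is a dict: "time_s": time; "joint_pos": joint angles; "joint_vel": joint speeds; "joint_torque": joint torques, N m; "tool_pos": TCP position; "ee_rot": TCP orientation; "wrist_force": force on the tool from outside, world axes, zero at the start; "moment": the same for the moment, N m; "finger_gap": finger opening in m.
Only numpy, scipy, OpenCV 4.12 (cv2) and the standard library are available. Lean on these libraries where they do the work, as an engineer would, in place of code of your own. Each camera call takes 0.05 s, during which the arm holds its last target. There are 200 camera calls.

TASK

Pick up the orange access token and push its wire eye down over the nose of the snap hook, against the sprung gate, until the eye is inside and the gate has snapped shut behind it. Then, still holding the token, pull it up gently against the shut gate to check that it holds (a steady pull of about 5 N, at least 3 and never more than 8, for half a second), and let go so that the token hangs from the hook. Until you let go never load the hook with more than 25 N, open the gate with the eye and not with the fingers, and leave everything else where it stands.

Things in the scene. Friction and masses are not known exactly. Their poses are not given: they have to be found in the camera images.
- orange_token: Access token, 55-115 g: upright orange block 24 (x) x 30 (y) x 45 (z) mm, black disc on top; a tongue 8 mm thick, 22 wide at its foot runs to +x and carries a flat rigid eye of 5 mm steel wire, centre line 4 mm above the underside, hole x = 39 to 63.5, y = -11.5 to 11.5 mm. Origin: centre of block's underside; x from block to eye, z up. Stands on the bench, x within 30 degrees of world +x.
- orange_eye (a point): Middle of the eye's far wire bar (5 mm thick, along the token's y), 66 mm along +x from the token's origin, 4 mm above its underside: the bar that must pass the gate. With the nose in the eye, about 43 mm stay free between block and nose when the bar lies along the nose, so fingers there open only part way.
- hook_stand: Fixed snap hook on a blue base plate 100 x 90 x 12 mm. Origin on the bench, z up. The hook is a U of 8 mm bar in the x-z plane: spine (the post, 10 mm) at x = +15, free arm (nose) at x = -15 mm, towards the robot within 30 degrees; free between them x = -11 to +10 mm, inner bottom 119 mm high. Token comes level, x along this x, block on the nose's -x side, far bar down inside close along the nose.
- nose_top (a point): Rounded top of the nose, 167 mm above the bench, 12 mm above the gate's centre line.
- hook_seat (a point): Lowest point of the inside of the U, midway between nose and spine, 119 mm above the bench, where the eye's far bar finally rests.
- gate (a joint): Sprung gate: 0 shut (level), grows as its tip swings down into the U, stop at 0.68 rad, never opens upwards. Spring at the tip: 3 N to start, 5 N at the stop. The 5 mm bar passes the tip only within about 2 mm of the nose; farther off it jams the gate on its stop, which is rigid. The bar has passed when its centre is some 20 to 28 mm below the hinge; the gate then snaps back to 0.
- gate_tip (a point): Free end of the gate, a red bar 6 mm thick, on its centre line. The hinge is on the spine, 155 mm above the bench at x = +15 mm of the stand; the tip point is 23 mm from it and, shut, lies level with it against the nose.
- blue_token: A blue token of the same shape and size; not to be used. Origin as the orange one's.
- beaker: Glass beaker, 72 mm across, 95 mm high; origin under its centre. Bystander.
- wash_bottle: Teal wash bottle with blue cap, 68 mm across, 170 mm high; origin under its centre. Bystander.
- jar: Amber jar with white lid, 60 mm across, 85 mm high; origin under its centre. Bystander.
- tip_box: Pipette tip box, clear with an orange lid, 87 x 122 x 65 mm; origin under its centre. Bystander.
- tube_rack: Orange tube rack with coloured caps, 100 x 220 x 62 mm; origin under its centre. Bystander.
Mind the look-alikes: they are no part of the job. Leave any turquoise look-alike of the orange_token alone.

How it is judged (in metres and radians):
On the way, in this order (a step that is already met when the one before it is completed fails the run):
1. the orange token's eye is threaded on the hook: its far bar is inside the U and the gate has shut above it (x of orange_eye in the frame of hook_stand between -0.0135 and 0.0135 m and y of orange_eye in the frame of hook_stand between -0.012 and 0.012 m and z of orange_eye in the frame of hook_stand between 0.112 and 0.152 m and angle between the y axis of orange_token and the y axis of hook_stand, either way round below 0.7 rad and value of joint gate below 0.08 rad), for 0.1 s.
2. with the eye inside, the token is pulled up against the shut gate with at least 3 N for 0.3 s (all of step 1 and contact force between orange_token and gate_c0 above 3 N and contact force between the fingers and orange_token above 1 N), for 0.3 s.
At the end, for the whole second after the job is handed in: The orange token hangs at rest from the hook, released: its eye's far bar is inside the U below the shut gate (gate angle under 0.08 rad), the bar across the hook (within 40 degrees), the block hanging down (token's x axis within 40 degrees of vertical), slower than 50 mm/s (all of step 1 and angle between orange_token's own x axis and vertical below 0.7 rad and linear speed of orange_token below 0.05 m/s and contact force between the fingers and orange_token below 0.1 N); the robot touches nothing.
It fails at once if the held token is pulled against the shut gate with more than 8 N (x of orange_eye in the frame of hook_stand between -0.0135 and 0.0135 m and y of orange_eye in the frame of hook_stand between -0.012 and 0.012 m and z of orange_eye in the frame of hook_stand between 0.112 and 0.152 m and angle between the y axis of orange_token and the y axis of hook_stand, either way round below 0.7 rad and value of joint gate below 0.08 rad and contact force between orange_token and gate_c0 above 8 N and contact force between the fingers and orange_token above 1 N).
It fails at once if while the fingers hold it, the token loads the hook with more than 25 N (contact force between orange_token and hook_stand above 25 N and contact force between the fingers and orange_token above 1 N).
It fails at once if the robot itself loads the hook with more than 25 N (contact force between the arm and hook_stand above 25 N).
It fails at once if the fingers open the gate (contact force between the fingers and gate_c0 above 0.5 N and value of joint gate above 0.08 rad).
It fails at once if a bystander is pushed more than 30 mm from its place (distance of any of blue_token, beaker, wash_bottle, jar, tip_box, tube_rack from where it was at the start of the episode above 0.03 m).
It also fails if it takes over 72 s, if anything falls off the work surface, if the arm or the gripper's body presses on something with over 40 N, if the wrist force passes 120 N, or if a joint passes its speed limit or range.

## Working session

There is one attempt and no reset: what is moved stays moved. The work goes in short steps, Python scripts to look and compute and a tool call to move; the robot and the scene stay as the last step left them, time stands still between calls to the robot, and variables do not carry over. Pictures are saved under pics/ and viewed, about 8 in all and at most 12, crops included, and the job is handed in when it is done.

Besides the shell and the picture viewer there is one more tool, called after "Emit:" as a command line: name --argument value ..., lists and objects as JSON in quotes. play_rows: Moves the arm, as the interface text tells. Its arguments: {"type":"object","properties":{"commands":{"type":"array","items":{"type":"array"}}},"required":["commands"]}

```bash
ls; mkdir -p pics; cat > h.py <<'E'
import numpy as np, cv2
from workcell import bot
def cloud(c):
    z=c["range_z"]; K=c["K"]; v,u=np.mgrid[0:z.shape[0],0:z.shape[1]]
    P=np.stack([(u-K[0,2])/K[0,0]*z,-(v-K[1,2])/K[1,1]*z,-z],-1)
    T=c["world_from_camera"]; W=P@T[:3,:3].T+T[:3,3]; W[z==0]=np.nan
    return W
E
python3 - <<'E'
from h import *
s=bot.observe()
for k in s: print(k,np.round(s[k],4).tolist())
for n in("side","top"):
    c=bot.read_camera(n); cv2.imwrite(f"pics/{n}1.png",c["color"]); np.savez(f"{n}1.npz",**c)
    print(n,c["K"].tolist(),np.round(c["world_from_camera"],3).tolist(),(c["range_z"]==0).mean(), [k for k in c])
E
```

```text
pics
time_s 0.0
joint_pos [62.0351, 3.0254, 80.3134, 0.0014, 96.7475, -4.0284]
joint_vel [-0.051, 0.0116, 0.0557, -0.0128, 0.0625, -0.0032]
joint_torque [-0.0012, -38.1672, -36.0184, -0.0001, 0.0062, -0.0]
tool_pos [0.2128, 0.4796, 0.2305]
ee_rot [[-0.914, 0.4057, -0.0007], [0.4057, 0.914, -0.0013], [0.0001, -0.0015, -1.0]]
wrist_force [0.29, -0.3325, 0.3189]
moment [0.0262, 0.0263, 0.0057]
finger_gap 0.0853
side [[444.4760292345268, 0.0, 323.49872481007213], [0.0, 444.4760292345268, 198.13686213393387], [0.0, 0.0, 1.0]] [[0.879, 0.351, -0.324, 0.153], [-0.477, 0.652, -0.589, -0.782], [0.005, 0.672, 0.741, 1.06], [0.0, 0.0, 0.0, 1.0]] 0.00404296875 ['color', 'range_z', 'K', 'world_from_camera']
top [[461.74892524556043, 0.0, 315.9673958258421], [0.0, 461.74892524556043, 198.1000182046168], [0.0, 0.0, 1.0]] [[0.006, 0.98, -0.197, 0.305], [-1.0, 0.008, 0.006, -0.021], [0.008, 0.197, 0.98, 1.47], [0.0, 0.0, 0.0, 1.0]] 0.00400390625 ['color', 'range_z', 'K', 'world_from_camera']
```

View pics/side1.png

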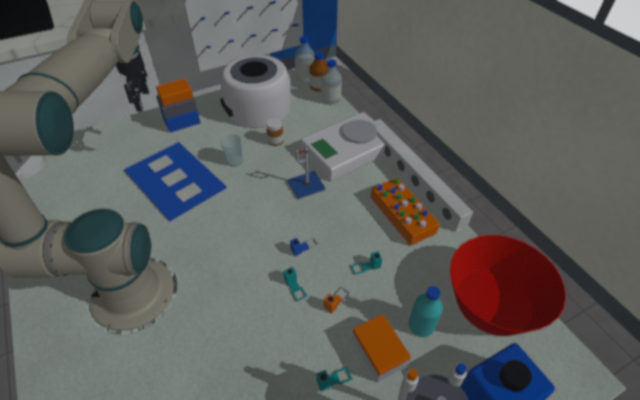

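View pics/top1.png

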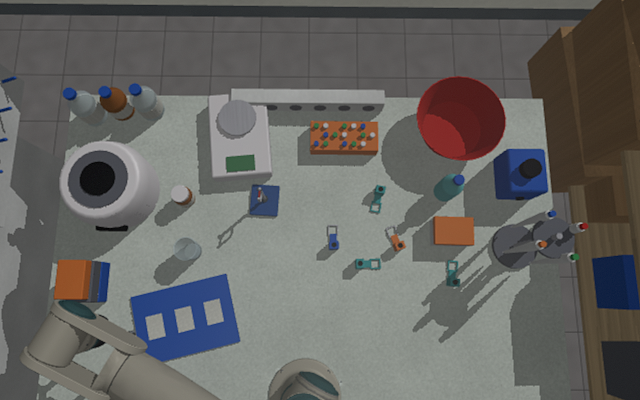

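The candidates, as side pixel / top pixel:
- Orange token: (333,302) / (396,239). This one fits the description (orange block, wire eye).
- Blue token: (299,246) / (333,240).
- Turquoise look-alikes: (293,283), (367,263), (333,380) / (367,264), (377,198), (452,272).
- Other orange things: tip box (382,345) and tube rack (405,210).

The hook is at (307,180) / (262,200). Next I measure the token and hook and take one close crop.

```bash
python3 - <<'E'
from h import *
ims=[]
for n,(u0,v0),(hu,hv) in(("side",(333,302),(307,175)),("top",(396,239),(263,200))):
    c=dict(np.load(f"{n}1.npz")); W=cloud(c); im=c["color"]; hsv=cv2.cvtColor(im,cv2.COLOR_BGR2HSV)
    m=np.zeros(im.shape[:2],bool); m[v0-22:v0+22,u0-22:u0+22]=1
    o=m&(hsv[...,0]<22)&(hsv[...,1]>120)
    P=W[o]; P=P[np.isfinite(P[:,0])]; print(n,"orange n",len(P),"z pct",np.percentile(P[:,2],[5,50,95]).round(3),"mean",P.mean(0).round(4))
    t=P[P[:,2]>.036]; print(" top part",len(t),t.mean(0).round(4))
    # non-bench points near
    near=m&(W[...,2]>.002)&(W[...,2]<.06); Q=W[near]; print(" raised",len(Q))
    b=np.zeros_like(m); b[hv-35:hv+35,hu-30:hu+30]=1
    bl=b&(hsv[...,0]>100)&(hsv[...,0]<130)&(hsv[...,1]>100)
    Q=W[bl]; Q=Q[np.isfinite(Q[:,0])]; Q=Q[abs(Q[:,2]-.012)<.008]
    r=cv2.minAreaRect((Q[:,:2]*1000).astype(np.float32)); print(" plate",len(Q),np.median(Q[:,2]).round(4),r)
    post=b&(W[...,2]>.05)&(W[...,2]<.2); Q=W[post]
    print(" post");print(np.c_[Q,np.argwhere(post)][::max(1,len(Q)//25)].round(3))
    for (a,d) in((u0,v0),(hu,hv)): ims.append(cv2.resize(im[d-32:d+32,a-40:a+40],(400,320),interpolation=cv2.INTER_CUBIC))
cv2.imwrite("pics/crop1.png",np.vstack([np.hstack(ims[:2]),np.hstack(ims[2:])])[:600])
E
```

```text
side orange n 210 z pct [0.006 0.034 0.047] mean [ 0.4489 -0.2922  0.0295]
 top part 100 [ 0.4442 -0.2927  0.0436]
 raised 456
 plate 534 0.0115 ((591.0192260742188, 134.705810546875), (91.75680541992188, 97.85140228271484), 86.27310943603516)
 post
[[6.52e-01 2.97e-01 5.20e-02 1.40e+02 3.00e+02]
 [7.49e-01 2.30e-01 6.30e-02 1.40e+02 3.34e+02]
 [7.43e-01 2.33e-01 5.90e-02 1.41e+02 3.32e+02]
 [7.35e-01 2.33e-01 5.80e-02 1.42e+02 3.30e+02]
 [7.33e-01 2.29e-01 5.80e-02 1.43e+02 3.30e+02]
 [7.24e-01 2.20e-01 6.30e-02 1.44e+02 3.29e+02]
 [7.25e-01 2.22e-01 5.70e-02 1.45e+02 3.29e+02]
 [7.22e-01 2.10e-01 6.30e-02 1.46e+02 3.30e+02]
 [7.20e-01 1.98e-01 6.90e-02 1.47e+02 3.31e+02]
 [7.33e-01 2.01e-01 5.70e-02 1.48e+02 3.34e+02]
 [7.34e-01 1.89e-01 6.10e-02 1.49e+02 3.36e+02]
 [7.24e-01 1.85e-01 6.40e-02 1.50e+02 3.34e+02]
 [7.16e-01 1.85e-01 6.30e-02 1.51e+02 3.32e+02]
 [7.05e-01 1.85e-01 6.30e-02 1.52e+02 3.29e+02]
 [7.04e-01 1.77e-01 6.50e-02 1.53e+02 3.30e+02]
 [7.19e-01 1.69e-01 6.10e-02 1.54e+02 3.35e+02]
 [5.96e-01 1.37e-01 1.31e-01 1.56e+02 3.06e+02]
 [6.67e-01 1.79e-01 6.20e-02 1.57e
[... 1196 characters left out ...]
6.30e-02 1.70e+02 2.54e+02]
 [6.73e-01 2.25e-01 6.20e-02 1.71e+02 2.35e+02]
 [6.75e-01 1.66e-01 5.70e-02 1.71e+02 2.54e+02]
 [6.71e-01 2.26e-01 5.90e-02 1.72e+02 2.35e+02]
 [6.72e-01 1.66e-01 5.70e-02 1.72e+02 2.54e+02]
 [6.66e-01 2.25e-01 6.30e-02 1.73e+02 2.35e+02]
 [6.68e-01 1.66e-01 6.00e-02 1.73e+02 2.54e+02]
 [6.63e-01 2.22e-01 6.20e-02 1.74e+02 2.36e+02]
 [6.65e-01 1.63e-01 5.90e-02 1.74e+02 2.55e+02]
 [6.61e-01 2.03e-01 6.20e-02 1.75e+02 2.42e+02]
 [6.59e-01 2.10e-01 5.50e-02 1.76e+02 2.40e+02]
 [5.92e-01 1.43e-01 1.55e-01 1.90e+02 2.57e+02]
 [5.79e-01 1.36e-01 1.63e-01 1.94e+02 2.59e+02]
 [5.79e-01 1.38e-01 1.19e-01 1.97e+02 2.60e+02]
 [5.61e-01 1.41e-01 1.33e-01 2.02e+02 2.58e+02]]
```

View pics/crop1.png

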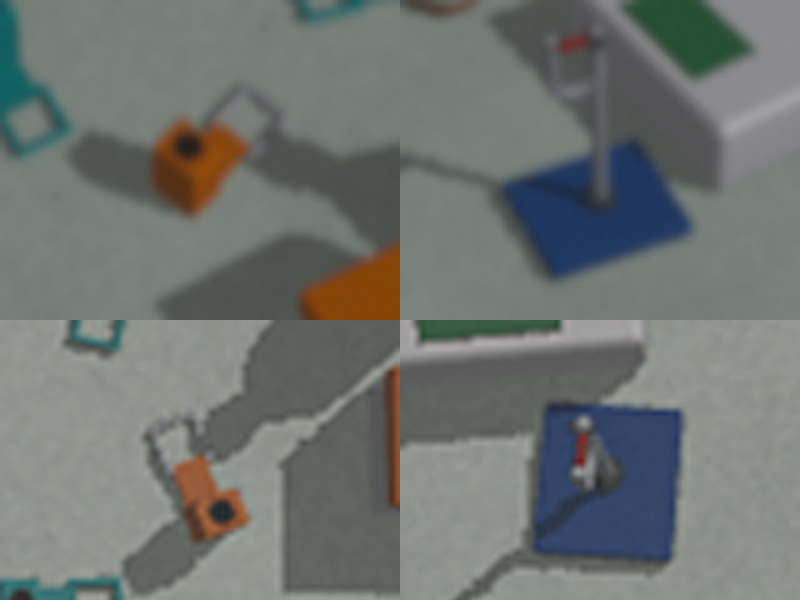

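The close crop confirms the token: orange, black disc, steel eye. The block is at about (0.444,-0.288), yaw about +24°. The hook plate is centred near (0.591,0.135), with its nose toward the robot. Next I write a move helper and check where the wrist camera sits.

```bash
cat >> h.py <<'E'
def go(p,ydeg):
    "shift (mm, tool axes) and turn (rad) to bring TCP to p with tool y at world angle ydeg"
    s=bot.observe(); R=np.array(s["ee_rot"]); d=R.T@(np.array(p)-s["tool_pos"])*1000
    a=np.degrees(np.arctan2(R[1,1],R[0,1])); t=-(ydeg-a)
    print("shift",d.round(1),"turn",np.radians(t).round(3),"or",np.radians(t-360*np.sign(t)).round(3),"yang",a.round(2),"pos",np.round(s["tool_pos"],4),"j",np.round(s["joint_pos"],1),"t",s["time_s"])
def wrist(name):
    s=bot.observe(); c=bot.read_camera("wrist"); T=np.eye(4); T[:3,:3]=s["ee_rot"]; T[:3,3]=s["tool_pos"]
    c["W"]=T@c["tool_from_camera"]; np.savez(name+".npz",**c); cv2.imwrite(f"pics/{name}.png",c["color"]); return c
def ray(c,uv):
    K=c["K"]; x=(np.array(uv,float)-[K[0,2],K[1,2]])/[K[0,0],K[1,1]]; th=np.linalg.norm(x); d=x/max(th,1e-9)*np.sin(th)
    return c["W"][:3,3], c["W"][:3,:3]@np.array([d[0],-d[1],-np.cos(th)])
def hit(c,uv,z): o,d=ray(c,uv); return o+d*(z-o[2])/d[2]
def proj(c,P):
    Q=np.linalg.inv(c["W"])@np.append(P,1); x,y,z=Q[0],-Q[1],-Q[2]; r=np.hypot(x,y); th=np.arctan2(r,z)
    return np.array([c["K"][0,2]+c["K"][0,0]*th*x/r, c["K"][1,2]+c["K"][1,1]*th*y/r])
E
python3 - <<'E'
from h import *
c=bot.read_camera("wrist"); print(c["K"],c["tool_from_camera"].round(4))
go([.50,.135,.30],-90); go([.444,-.288,.2],-66)
E
```

```text
[[309.70691629   0.         321.73960586]
 [  0.         309.70691629 200.60572583]
 [  0.           0.           1.        ]] [[-6.000e-04  9.484e-01  3.170e-01  8.270e-02]
 [ 1.000e+00  6.000e-04 -1.000e-04  1.400e-03]
 [-3.000e-04  3.170e-01 -9.484e-01 -1.415e-01]
 [ 0.000e+00  0.000e+00  0.000e+00  1.000e+00]]
shift [-402.2 -198.6  -69.1] turn 2.724 or -3.559 yang 66.06 pos [0.2129 0.4797 0.2307] j [62.   3.  80.3  0.  96.7 -4. ] t 0.15
shift [-522.7 -607.8   31.3] turn 2.305 or -3.978 yang 66.06 pos [0.2129 0.4797 0.2307] j [62.   3.  80.3  0.  96.7 -4. ] t 0.15
```

Emit:
play_rows --commands '[[100,[-384,-207,-70],2.72],[100,[-384,-207,-70],2.72],[100,[-384,-207,-70],2.72],[100,[-384,-207,-70],2.72],[100,[-384,-207,-70],2.72],[100,[-384,-207,-70],2.72],[100,[-384,-207,-70],2.72],[100,[-384,-207,-70],2.72],[100,[-384,-207,-70],2.72],[100,[-384,-207,-70],2.72],[100,[-384,-207,-70],2.72],[100,[-384,-207,-70],2.72],[100,[-384,-207,-70],2.72],[100,[-384,-207,-70],2.72],[100,[-384,-207,-70],2.72],[100,[-384,-207,-70],2.72],[100,[-384,-207,-70],2.72],[100,[-384,-207,-70],2.72],[100,[-384,-207,-70],2.72],[100,[-384,-207,-70],2.72]]'

```text
time_s: 2.15
tool_pos: [0.4799, 0.1348, 0.3011]
ee_rot: [[1.0, 0.007, -0.0], [0.007, -1.0, -0.0], [-0.0, 0.0, -1.0]]
wrist_force: [0.7, 0.1, -0.2]
finger_gap: 0.0855
```

```bash
python3 - <<'E'
from h import *
c=wrist("w1"); go([.46,.135,.30],-90)
print(proj(c,[.591,.135,.012]),proj(c,[.576,.135,.167]))
E
```

```text
shift [-19.9  -0.3   1.2] turn 0.007 or -6.276 yang -89.59 pos [0.4799 0.1349 0.3012] j [ 11.4  -1.6  77.    0.  104.6 101. ] t 2.2
[323.55044147  79.08821952] [324.41704268  83.77608195]
```

View pics/w1.png

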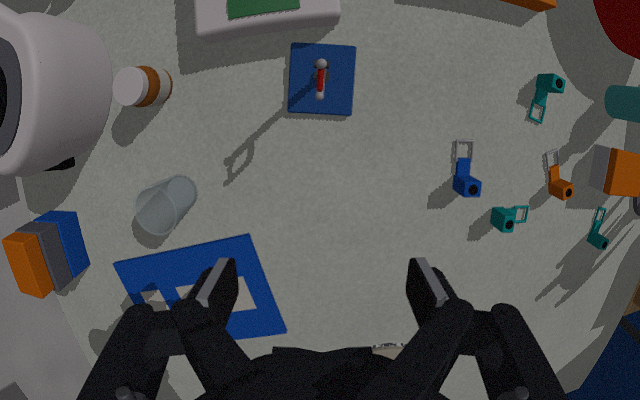

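Wrist view: nose top at about (320,96), spine top at (321,63), red gate between them, and the plate spanning (290..355, 43..115). The orange token is at about (558,185). Now I measure the hook from this picture.

```bash
cat > m.py <<'E'
from h import *
import sys
def hookmeas(c,box):
    im=c["color"]; hsv=cv2.cvtColor(im,cv2.COLOR_BGR2HSV); u0,v0,u1,v1=box
    m=np.zeros(im.shape[:2],bool); m[v0:v1,u0:u1]=1
    bl=m&(hsv[...,0]>100)&(hsv[...,0]<130)&(hsv[...,1]>110)
    P=np.array([hit(c,(u,v),.012)[:2]*1000 for v,u in np.argwhere(bl)],np.float32); print("plate",cv2.minAreaRect(P))
    red=m&((hsv[...,0]<8)|(hsv[...,0]>172))&(hsv[...,1]>120)
    uv=np.argwhere(red)[:,::-1]; P=np.array([hit(c,p,.158)[:2]*1000 for p in uv]); w,V=np.linalg.eigh(np.cov(P.T)); d=V[:,1]*np.sign(V[0,1])
    t=(P-P.mean(0))@d; print("gate n",len(P),"mean",P.mean(0).round(1),"ang",np.degrees(np.arctan2(d[1],d[0])).round(1),"ends",(P.mean(0)+d*t.min()).round(1),(P.mean(0)+d*t.max()).round(1),"rng",np.median(c["range_z"][red]))
E
python3 - <<'E'
from m import *
c=dict(np.load("w1.npz")); hookmeas(c,(280,30,365,125))
g=cv2.cvtColor(c["color"],cv2.COLOR_BGR2GRAY)
for z in(.155,.167): print(z,hit(c,(320,96),z).round(4),hit(c,(321,63),z).round(4))
R=c["range_z"]; Kf=c["K"][0,0]
for (u,v) in((320,96),(320,95),(321,63),(321,64),(321,80),(320,75)):
    o,d=ray(c,(u,v)); r=R[v,u]; f=-(c["W"][:3,:3].T@d)[2]; print((u,v),(o+d*r/f).round(4))
cv2.imwrite("pics/w1c.png",cv2.resize(c["color"][30:125,280:365],None,fx=6,fy=6,interpolation=cv2.INTER_CUBIC))
E
```

```text
plate ((592.1682739257812, 138.329345703125), (88.48326110839844, 98.11820983886719), 87.0738296508789)
gate n 136 mean [580.5 139. ] ang -3.9 ends [569.8 139.8] [590.4 138.4] rng 0.26546842
0.155 [0.5653 0.1388 0.155 ] [0.5961 0.1381 0.155 ]
0.167 [0.5651 0.1388 0.167 ] [0.5946 0.1381 0.167 ]
(320, 96) [0.5651 0.1388 0.1641]
(320, 95) [0.566  0.1388 0.1664]
(321, 63) [0.595  0.1381 0.1638]
(321, 64) [0.5942 0.1381 0.1628]
(321, 80) [0.58   0.138  0.1569]
(320, 75) [0.5846 0.1389 0.1576]
```

View pics/w1c.png

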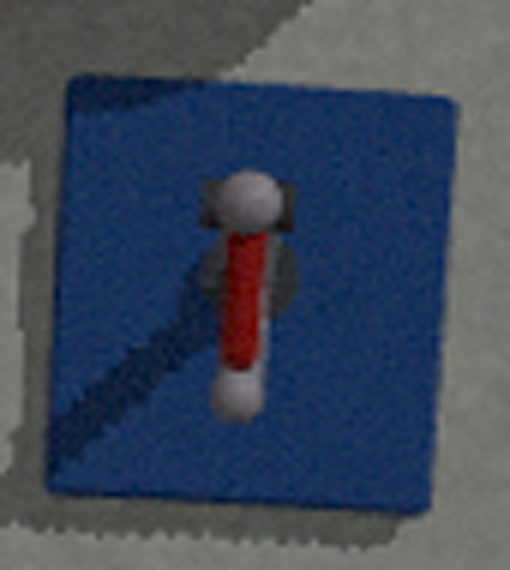

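The nose is at (0.565,0.139) and the spine at (0.595,0.138), 30 mm apart as specified. Hook yaw is about -3° and its origin about (0.580,0.1385). Now I move over the token.

```bash
python3 - <<'E'
from h import *
go([.444,-.288,.2],-66)
E
```

```text
shift [-38.9 422.6 101.1] turn -0.412 or 5.871 yang -89.59 pos [0.4799 0.1349 0.3012] j [ 11.4  -1.6  77.    0.  104.6 101. ] t 2.2
```

Emit:
play_rows --commands '[[100,[-39,423,101],-0.41],[100,[-39,423,101],-0.41],[100,[-39,423,101],-0.41],[100,[-39,423,101],-0.41],[100,[-39,423,101],-0.41],[100,[-39,423,101],-0.41],[100,[-39,423,101],-0.41],[100,[-39,423,101],-0.41],[100,[-39,423,101],-0.41],[100,[-39,423,101],-0.41],[100,[-39,423,101],-0.41],[100,[-39,423,101],-0.41]]'

```text
time_s: 3.4
tool_pos: [0.4429, -0.2875, 0.2007]
ee_rot: [[0.915, 0.404, 0.001], [0.404, -0.915, 0.0], [0.001, 0.0, -1.0]]
wrist_force: [0.2, 0.2, 0.8]
finger_gap: 0.0854
```

```bash
python3 - <<'E'
from h import *
c=wrist("w2"); im=c["color"]; hsv=cv2.cvtColor(im,cv2.COLOR_BGR2HSV)
print("expected",proj(c,[.444,-.288,.045]).round(0))
pu,pv=proj(c,[.444,-.288,.045]).astype(int)
m=np.zeros(im.shape[:2],bool); m[max(0,pv-70):pv+60,pu-60:pu+60]=1
R=c["range_z"]; o=m&(hsv[...,0]<22)&(hsv[...,1]>110)
P=[]
for v,u in np.argwhere(o):
    q,d=ray(c,(u,v)); f=-(c["W"][:3,:3].T@d)[2]; P.append(q+d*R[v,u]/f)
P=np.array(P); print(len(P),np.percentile(P[:,2],[5,25,50,75,95]).round(4))
blk=m&(hsv[...,2]<45)
top=P[(P[:,2]>.041)]; r=cv2.minAreaRect((top[:,:2]*1000).astype(np.float32)); print("top",len(top),r)
ton=P[(P[:,2]<.012)&(P[:,2]>.004)]; print("tongue",len(ton),cv2.minAreaRect((ton[:,:2]*1000).astype(np.float32)) if len(ton)>3 else 0)
cv2.imwrite("pics/w2c.png",cv2.resize(im[max(0,pv-110):pv+60,pu-90:pu+90],None,fx=3.3,fy=3.3,interpolation=cv2.INTER_CUBIC)); print("crop origin",pu-90,max(0,pv-110))
E
```

```text
expected [325. 183.]
1217 [0.0059 0.007  0.0241 0.0436 0.0447]
top 518 ((477.42962646484375, -276.8768615722656), (90.2843246459961, 29.532543182373047), 19.144224166870117)
tongue 528 ((469.8091125488281, -279.7069091796875), (28.583955764770508, 27.759469985961914), 18.271236419677734)
crop origin 234 73
```

View pics/w2c.png

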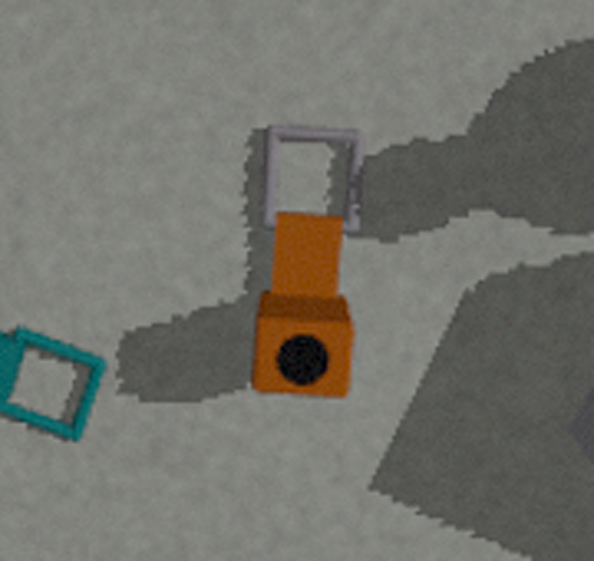

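The crop shows the orange block with its disc at full-image pixel (325.5,182.1) and the far bar centre at about (329.5,113).

```bash
python3 - <<'E'
from h import *
c=dict(np.load("w2.npz"))
d=hit(c,(325.5,182.1),.046); e=hit(c,(329.3,113),.0055); v=e-d; a=np.arctan2(v[1],v[0])
print(d.round(4),e.round(4),np.hypot(*v[:2]).round(4),np.degrees(a).round(1))
for q in((271,129),(357,130),(270,220),(343,213)):pass
s=[hit(c,(234+x/3.3,73+y/3.3),.004) for x,y in((270,130),(358,133),(270,222),(355,228))]
for i,j in((2,0),(3,1)): w=s[j]-s[i]; print("side",np.degrees(np.arctan2(w[1],w[0])).round(1))
t=[hit(c,(234+x/3.3,73+y/3.3),.045) for x,y in((254,391),(349,397))]; w=t[0]-t[1]; print("back",np.degrees(np.arctan2(w[1],w[0])).round(1)-90, np.linalg.norm(w))
go([d[0],d[1],.006],-(90-np.degrees(a)))
E
```

```text
[ 0.4457 -0.2883  0.046 ] [ 0.5082 -0.2656  0.0055] 0.0665 20.0
side 23.6
side 22.6
back 20.0 0.028962397121139755
shift [  1.8   1.9 194.9] turn 0.067 or -6.216 yang -66.15 pos [ 0.4431 -0.2873  0.2009] j [-37.    4.1  82.6   0.   93.3  29.2] t 3.45
```

Emit:
play_rows --commands '[[75,[2,2,50],0.06],[75,[2,2,100],0.06],[75,[2,2,140],0.06],[75,[2,2,170],0.06],[75,[2,2,185],0.06],[75,[2,2,195],0.06],[75,[2,2,195],0.06],[30,[2,2,195],0.06],[0,[2,2,195],0.06],[0,[2,2,195],0.06],[0,[2,2,195],0.06],[0,[2,2,195],0.06],[0,[2,2,195],0.06],[0,[2,2,195],0.06]]'

```text
time_s: 4.85
tool_pos: [0.4462, -0.29, 0.007]
ee_rot: [[0.938, 0.346, 0.003], [0.346, -0.938, -0.002], [0.002, 0.002, -1.0]]
wrist_force: [0.0, 0.4, 7.3]
finger_gap: 0.0294
```

Emit:
play_rows --commands '[[0,[0,0,-10],0],[0,[0,0,-40],0],[0,[0,0,-90],0],[0,[0,0,-140],0],[0,[0,0,-190],0],[0,[0,0,-230],0],[0,[0,0,-250],0],[0,[0,0,-250],0],[0,[0,0,-250],0]]'

```text
time_s: 5.75
tool_pos: [0.4449, -0.2891, 0.2544]
ee_rot: [[0.938, 0.346, -0.001], [0.346, -0.938, 0.001], [-0.001, -0.001, -1.0]]
wrist_force: [-0.4, 0.6, -2.1]
finger_gap: 0.0294
```

```bash
python3 - <<'E'
from h import *
c=wrist("w3"); s=bot.observe(); print(s["finger_gap"],s["wrist_force"],s["tool_pos"])
go([.48,.1385,.26],-93)
cv2.imwrite("pics/w3c.png",cv2.resize(c["color"][0:300,200:450],None,fx=2,fy=2,interpolation=cv2.INTER_CUBIC))
E
```

```text
0.02939515853909317 [ 0.03524857  0.05763454 -1.14777018] [ 0.444656   -0.28891447  0.25327777]
shift [ 181.2 -388.7   -6. ] turn 0.406 or -5.877 yang -69.73 pos [ 0.4447 -0.2889  0.2533] j [-37.    3.7  77.    0.   99.5  32.7] t 5.8
```

View pics/w3c.png

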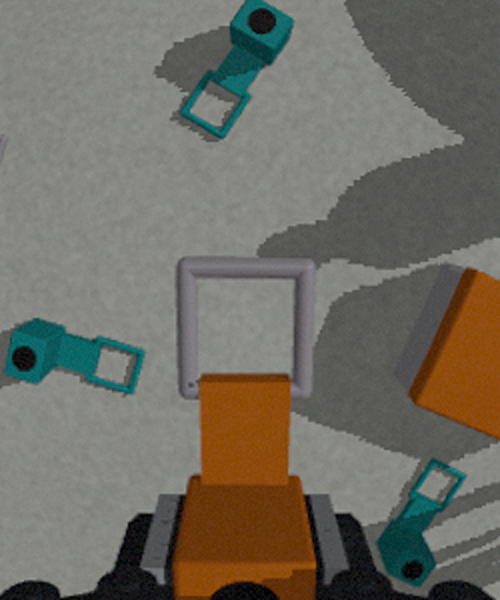

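The token is held level and square, with the far bar centre at full-image pixel (323,133.5) and the bar's ends level at rows 134. Now I compute the bar's position in the tool frame.

```bash
python3 - <<'E'
from h import *
c=dict(np.load("w3.npz")); T=c["tool_from_camera"].copy(); c["W"]=T
R=c["range_z"]
print("bar @z=3mm",(hit(c,(323,133.5),.003)*1000).round(1))
for u in(300,323,345):
  for v in(132,133,134):
    q,d=ray(c,(u,v)); f=-(T[:3,:3].T@d)[2]; print(u,v,((q+d*R[v,u]/f)*1000).round(1))
for uv in((292,186),(355,186),(291.5,134),(354.5,134)): print(uv,(hit(c,uv,.003)*1000).round(1))
E
```

```text
bar @z=3mm [66.3 -1.3  3. ]
300 132 [ 67.1 -12.    2.6]
300 133 [ 66.7 -11.9   1.9]
300 134 [ 66.3 -11.9   1.6]
323 132 [67.1 -1.3  1.9]
323 133 [66.8 -1.3  0.8]
323 134 [66.2 -1.3  1.5]
345 132 [67.1  8.9  2.7]
345 133 [66.7  8.9  2. ]
345 134 [66.3  8.9  1.5]
(292, 186) [ 40.9 -16.3   3. ]
(355, 186) [40.9 14.3  3. ]
(291.5, 134) [ 66.2 -16.    3. ]
(354.5, 134) [66.2 13.4  3. ]
```

```bash
python3 - <<'E'
from h import *
go([.5077,.141,.21],-93)
E
```

```text
shift [ 208.1 -381.3   44. ] turn 0.406 or -5.877 yang -69.73 pos [ 0.4447 -0.2889  0.2533] j [-37.    3.7  77.    0.   99.5  32.7] t 5.8
```

Emit:
play_rows --commands '[[0,[22,-40,0],0.1],[0,[45,-80,0],0.2],[0,[67,-120,0],0.3],[0,[89,-160,0],0.406],[0,[111,-200,0],0.406],[0,[133,-240,0],0.406],[0,[155,-280,0],0.406],[0,[177,-320,0],0.406],[0,[195,-355,0],0.406],[0,[208,-381,0],0.406],[0,[208,-381,20],0.406],[0,[208,-381,44],0.406],[0,[208,-381,44],0.406],[0,[208,-381,44],0.406],[0,[208,-381,44],0.406]]'

```text
time_s: 7.3
tool_pos: [0.5086, 0.14, 0.2122]
ee_rot: [[0.999, -0.053, 0.001], [-0.053, -0.999, 0.0], [0.001, -0.0, -1.0]]
wrist_force: [0.5, 0.5, -0.3]
finger_gap: 0.0295
```

```bash
python3 - <<'E'
from h import *
c=wrist("w4"); s=bot.observe(); print(s["finger_gap"],s["wrist_force"],s["tool_pos"])
go([.5077,.141,.189],-93)
print("nose",proj(c,[.565,.1393,.167]))
cv2.imwrite("pics/w4c.png",cv2.resize(c["color"][60:220,240:410],None,fx=3.5,fy=3.5,interpolation=cv2.INTER_CUBIC))
E
```

```text
0.0294601515037201 [ 0.28164294 -0.57522891 -0.39498076] [0.50878286 0.14002976 0.21248078]
shift [-1.2 -0.9 23.5] turn -0.0 or 6.283 yang -93.02 pos [0.5088 0.14   0.2125] j [ 11.4   3.7  81.7   0.   94.5 104.4] t 7.35
nose [321.01071634 141.3313695 ]
```

View pics/w4c.png

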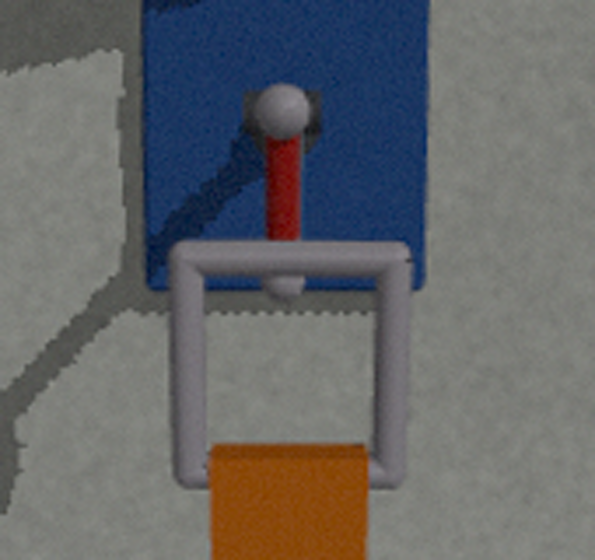

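The eye is square to the hook. The nose is at full-image pixel (321.4,140.8), where I predicted (321,141.3), just at the inner side of the bar. I lower the bar to just above the gate.

Emit:
play_rows --commands '[[0,[0,0,15],0],[0,[0,0,28],0],[0,[0,0,36],0],[0,[0,0,42],0],[0,[0,0,44],0],[0,[0,0,44],0],[0,[0,0,44],0]]'

```text
time_s: 8.05
tool_pos: [0.5086, 0.1402, 0.1678]
ee_rot: [[0.999, -0.052, 0.001], [-0.052, -0.999, 0.0], [0.001, -0.0, -1.0]]
wrist_force: [0.4, -0.2, -1.2]
finger_gap: 0.0293
```

```bash
python3 - <<'E'
from h import *
c=wrist("w5"); s=bot.observe(); print(s["finger_gap"],s["wrist_force"],s["tool_pos"],s["moment"])
cv2.imwrite("pics/w5c.png",cv2.resize(c["color"][60:220,240:410],None,fx=3.5,fy=3.5,interpolation=cv2.INTER_CUBIC))
E
```

```text
0.029241646345697935 [ 0.39439924  0.81548122 -0.13221777] [0.50860495 0.14021422 0.16788147] [ 0.01059798  0.01814496 -0.03204689]
```

View pics/w5c.png

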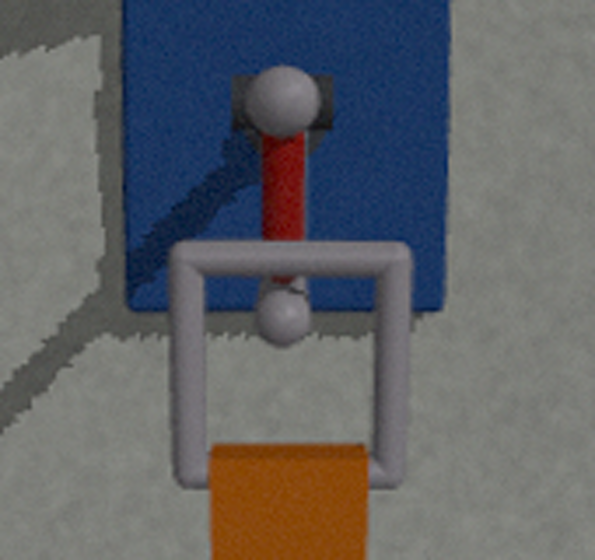

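The nose is inside the eye, with its centre at crop (283,315) and the bar centre row at 259. That leaves a gap of about 1.5–2 mm. I ease the bar back to the nose by feel.

Emit:
play_rows --commands '[[0,[-0.5,0,0],0],[0,[-1,0,0],0],[0,[-1,0,0],0],[0,[-1,0,0],0]]'

```text
time_s: 8.5
tool_pos: [0.5074, 0.1402, 0.1674]
ee_rot: [[0.999, -0.052, 0.0], [-0.052, -0.999, 0.0], [0.0, -0.0, -1.0]]
wrist_force: [-0.2, 0.0, -1.8]
finger_gap: 0.0296
```

Emit:
play_rows --commands '[[0,[-0.5,0,0],0],[0,[-0.5,0,0],0],[0,[-0.5,0,0],0]]'

```text
time_s: 8.8
tool_pos: [0.5068, 0.1402, 0.1673]
ee_rot: [[0.999, -0.052, 0.0], [-0.052, -0.999, 0.0], [-0.0, -0.0, -1.0]]
wrist_force: [-0.7, 1.2, -0.9]
finger_gap: 0.0291
```

Emit:
play_rows --commands '[[0,[-0.5,0,0],0],[0,[-0.5,0,0],0],[0,[-0.5,0,0],0]]'

```text
time_s: 9.1
tool_pos: [0.5063, 0.1403, 0.1673]
ee_rot: [[0.999, -0.052, 0.0], [-0.052, -0.999, 0.0], [0.0, -0.0, -1.0]]
wrist_force: [-1.2, -0.2, -1.0]
finger_gap: 0.0294
```

Emit:
play_rows --commands '[[0,[-0.5,0,0],0],[0,[-0.5,0,0],0],[0,[-0.5,0,0],0]]'

```text
time_s: 9.4
tool_pos: [0.506, 0.1403, 0.1674]
ee_rot: [[0.999, -0.052, 0.0], [-0.052, -0.999, 0.0], [0.0, -0.0, -1.0]]
wrist_force: [1.9, 0.3, -2.2]
finger_gap: 0.0291
```

```bash
python3 - <<'E'
from h import *
F=[]
for i in range(4):
    c=bot.read_camera("wrist"); F.append(bot.observe()["wrist_force"])
print(np.mean(F,0).round(2),np.std(F,0).round(2))
s=bot.observe();print(s["tool_pos"])
def prof(im):
    g=cv2.cvtColor(im,cv2.COLOR_BGR2GRAY).astype(int); return g[60+60:60+105,318:325].mean(1).round(0).astype(int)
print(prof(np.load("w5.npz")["color"])); print(prof(c["color"]))
cv2.imwrite("pics/w6c.png",cv2.resize(c["color"][100:180,280:365],None,fx=7,fy=7,interpolation=cv2.INTER_CUBIC))
E
```

```text
[ 1.91 -0.05 -1.18] [0.99 0.2  0.31]
[0.50594565 0.14027944 0.16733038]
[ 44  46  46  46  44  43  44  49  65 116 115 118 122 122 110 100  90  77
  63  48  51  70  66  85 110 116 119 122 125 128 124 115 110 105  99  93
  86  76  84 108 127 126 126 126 127]
[ 49  44  47  43  44  45  43  49  68 115 116 118 122 121 109  99  90  77
  66  95 118 120 123 127 126 121 115 109 103  99  93  83  75  84 112 128
 127 125 125 126 127 127 127 126 125]
```

View pics/w6c.png

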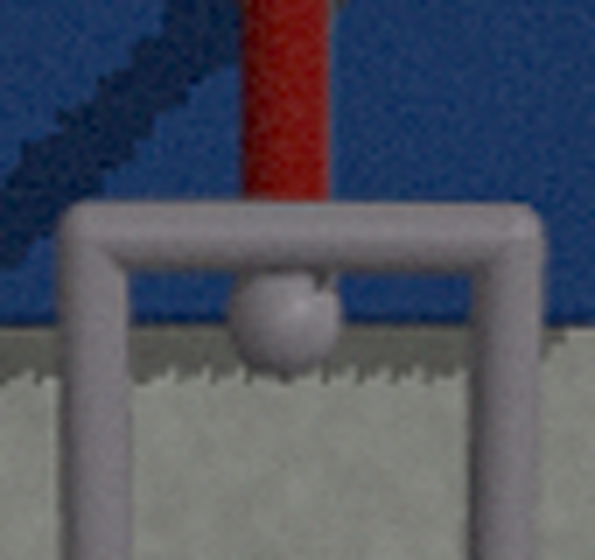

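The bar now touches the nose: +1.9 N in x, and the picture shows no gap. I back off slightly and push down in stages.

Emit:
play_rows --commands '[[0,[0.3,0,1],0],[0,[0.3,0,3],0],[0,[0.3,0,5],0],[0,[0.3,0,7],0],[0,[0.3,0,8],0],[0,[0.3,0,8],0]]'

```text
time_s: 10.2
tool_pos: [0.5062, 0.1403, 0.1594]
ee_rot: [[0.999, -0.052, 0.0], [-0.052, -0.999, 0.0], [0.0, -0.0, -1.0]]
wrist_force: [-0.6, 0.0, 1.8]
finger_gap: 0.0293
```

Emit:
play_rows --commands '[[0,[0,0,2],0],[0,[0,0,4],0],[0,[0,0,6],0],[0,[0,0,8],0],[0,[0,0,8],0],[0,[0,0,8],0]]'

```text
time_s: 10.8
tool_pos: [0.5059, 0.1403, 0.1511]
ee_rot: [[0.999, -0.052, -0.001], [-0.052, -0.999, 0.0], [-0.001, -0.0, -1.0]]
wrist_force: [0.1, 0.4, 2.7]
finger_gap: 0.0295
```

Emit:
play_rows --commands '[[0,[0,0,1.5],0],[0,[0,0,3],0],[0,[0,0,4.5],0],[0,[0,0,6],0],[0,[0,0,6],0]]'

```text
time_s: 11.3
tool_pos: [0.5059, 0.1403, 0.1447]
ee_rot: [[0.999, -0.052, -0.001], [-0.052, -0.999, -0.0], [-0.001, 0.0, -1.0]]
wrist_force: [-0.1, 0.3, 1.4]
finger_gap: 0.0292
```

Emit:
play_rows --commands '[[0,[0,0,1],0],[0,[0,0,2],0],[0,[0,0,3],0],[0,[0,0,3],0]]'

```text
time_s: 11.7
tool_pos: [0.5061, 0.1402, 0.1417]
ee_rot: [[0.999, -0.052, -0.001], [-0.052, -0.999, -0.0], [-0.001, 0.0, -1.0]]
wrist_force: [1.5, 0.2, -1.3]
finger_gap: 0.0294
```

Emit:
play_rows --commands '[[0,[0,0,1],0],[0,[0,0,2],0],[0,[0,0,3],0],[0,[0,0,3],0]]'

```text
time_s: 12.1
tool_pos: [0.5061, 0.1403, 0.1391]
ee_rot: [[0.999, -0.052, -0.0], [-0.052, -0.999, 0.0], [-0.0, -0.0, -1.0]]
wrist_force: [2.0, -0.1, -1.0]
finger_gap: 0.0294
```

The vertical force dropped back to its free value, so the bar has probably passed. I check numerically whether the gate is level and where the bar is.

```bash
cat > chk.py <<'E'
from h import *
F=[]
for i in range(4): c=wrist("wl"); F.append(bot.observe()["wrist_force"])
print("F",np.mean(F,0).round(2))
R=c["range_z"]; hsv=cv2.cvtColor(c["color"],cv2.COLOR_BGR2HSV)
def pt(u,v):
    q,d=ray(c,(u,v)); f=-(c["W"][:3,:3].T@d)[2]; return q+d*R[v,u]/f
red=((hsv[...,0]<8)|(hsv[...,0]>172))&(hsv[...,1]>130); red[:40]=0; red[220:]=0; red[:,:290]=0; red[:,360:]=0
P=np.array([pt(u,v) for v,u in np.argwhere(red)]); o=np.array([.580,.1385]); e=np.array([.9986,-.0523]); hx=(P[:,:2]-o)@e*1000
for a in range(-14,16,4):
    k=(hx>=a)&(hx<a+4)
    if k.any(): print("gate hx",a,k.sum(),"z",(np.median(P[k,2])*1000).round(1))
pr=proj(c,(np.linalg.inv(np.eye(4))@np.array([0,0,0,1]))[:3])
B=[]
for v in range(120,150):
    for u in (300,304,342,346):
        p=pt(u,v); B.append((v,u,*(p*1000).round(1),round(float((p[:2]-o)@e*1000),1)))
B=np.array(B); 
for u in(300,346): print(u,[(int(b[0]),b[5],b[4]) for b in B if b[1]==u and b[4]>60])
cv2.imwrite("pics/last.png",cv2.resize(c["color"][60:220,240:410],None,fx=3.5,fy=3.5,interpolation=cv2.INTER_CUBIC))
E
python3 chk.py
```

```text
F [ 2.28 -0.01 -1.23]
gate hx -14 3 z 155.4
gate hx -10 115 z 156.1
gate hx -6 137 z 156.5
gate hx -2 134 z 156.5
gate hx 2 140 z 156.4
gate hx 6 151 z 156.4
gate hx 10 32 z 156.4
300 [(129, np.float64(-6.2), np.float64(135.4)), (130, np.float64(-6.5), np.float64(137.8)), (131, np.float64(-7.1), np.float64(136.1)), (132, np.float64(-7.5), np.float64(136.7)), (133, np.float64(-7.8), np.float64(138.1)), (134, np.float64(-8.5), np.float64(136.4)), (135, np.float64(-8.8), np.float64(138.1)), (136, np.float64(-9.3), np.float64(137.8)), (137, np.float64(-9.9), np.float64(136.7)), (138, np.float64(-10.4), np.float64(135.9)), (139, np.float64(-10.8), np.float64(136.8))]
346 [(129, np.float64(-6.2), np.float64(135.8)), (130, np.float64(-6.5), np.float64(137.3)), (131, np.float64(-7.0), np.float64(137.0)), (132, np.float64(-7.5), np.float64(136.8)), (133, np.float64(-7.9), np.float64(137.8)), (134, np.float64(-8.3), np.float64(138.2)), (135, np.float64(-8.9), np.float64(136.8)), (136, np.float64(-9.4), np.float64(137.0)), (137, np.float64(-10.0), np.float64(136.0)), (138, np.float64(-10.4), np.float64(136.2)), (139, np.float64(-10.9), np.float64(136.3)), (149, np.float64(-15.7), np.float64(135.8))]
```

View pics/last.png

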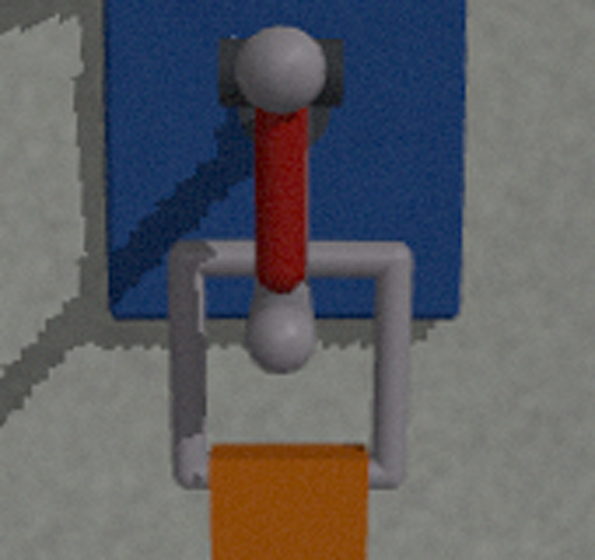

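The eye is inside and the gate is level (z 156.4 along its length) above the bar (bar top about 138). I clear the nose, rise to just under the gate, and then take small steps.

Emit:
play_rows --commands '[[0,[1,0,-2],0],[0,[1.3,0,-5],0],[0,[1.3,0,-8],0],[0,[1.3,0,-11],0],[0,[1.3,0,-12],0],[0,[1.3,0,-12],0],[0,[1.3,0,-12],0]]'

```text
time_s: 13.0
tool_pos: [0.5074, 0.1402, 0.1512]
ee_rot: [[0.999, -0.052, -0.0], [-0.052, -0.999, 0.0], [-0.0, -0.0, -1.0]]
wrist_force: [0.0, 0.7, -1.4]
finger_gap: 0.0295
```

```bash
cat > f.py <<'E'
from h import *
F=[];
for i in range(4): bot.read_camera("wrist"); F.append(bot.observe()["wrist_force"])
s=bot.observe(); print(np.mean(F,0).round(2),np.std(F,0).round(2),s["tool_pos"],s["time_s"])
E
python3 f.py
```

```text
[-0.17 -0.03 -1.31] [0.21 0.53 0.7 ] [0.50738043 0.14021653 0.15117948] 13.2
```

Emit:
play_rows --commands '[[0,[0,0,-0.5],0],[0,[0,0,-1],0],[0,[0,0,-1],0]]'

```text
time_s: 13.5
tool_pos: [0.5075, 0.1402, 0.1524]
ee_rot: [[0.999, -0.052, 0.0], [-0.052, -0.999, 0.0], [0.0, -0.0, -1.0]]
wrist_force: [0.4, 0.5, 0.0]
finger_gap: 0.0293
```

Emit:
play_rows --commands '[[0,[0,0,-0.4],0],[0,[0,0,-0.4],0]]'

```text
time_s: 13.7
tool_pos: [0.5074, 0.1402, 0.1527]
ee_rot: [[0.999, -0.052, 0.0], [-0.052, -0.999, 0.0], [0.0, -0.0, -1.0]]
wrist_force: [-0.3, -0.4, -0.9]
finger_gap: 0.0294
```

Emit:
play_rows --commands '[[0,[0,0,-0.4],0],[0,[0,0,-0.4],0]]'

```text
time_s: 13.9
tool_pos: [0.5074, 0.1402, 0.153]
ee_rot: [[0.999, -0.052, -0.0], [-0.052, -0.999, 0.0], [-0.0, -0.0, -1.0]]
wrist_force: [-0.1, 0.0, -1.7]
finger_gap: 0.0296
```

```bash
python3 f.py
```

```text
[ 0.45  0.26 -2.  ] [0.31 0.2  0.52] [0.50738957 0.14019652 0.15300065] 14.1
```

Emit:
play_rows --commands '[[0,[0,0,-0.3],0],[0,[0,0,-0.3],0]]'

```text
time_s: 14.3
tool_pos: [0.5074, 0.1402, 0.1532]
ee_rot: [[0.999, -0.052, -0.0], [-0.052, -0.999, 0.0], [-0.0, -0.0, -1.0]]
wrist_force: [0.5, 0.3, -3.3]
finger_gap: 0.0296
```

```bash
python3 f.py
```

```text
[ 0.37  0.3  -2.82] [0.74 0.52 0.29] [0.5073695  0.14022481 0.15327367] 14.5
```

Emit:
play_rows --commands '[[0,[0,0,-0.3],0],[0,[0,0,-0.6],0],[0,[0,0,-0.6],0]]'

```text
time_s: 14.8
tool_pos: [0.5073, 0.1402, 0.1537]
ee_rot: [[0.999, -0.052, -0.001], [-0.052, -0.999, 0.0], [-0.001, 0.0, -1.0]]
wrist_force: [1.3, 0.4, -5.3]
finger_gap: 0.0295
```

```bash
python3 f.py
```

```text
[ 0.97  0.46 -5.55] [0.56 0.24 0.42] [0.50731724 0.14018137 0.15374234] 15.0
```

About 4.2 N. A small step more and then hold.

Emit:
play_rows --commands '[[0,[0,0,-0.2],0],[0,[0,0,-0.2],0],[0,[0,0,-0.2],0],[0,[0,0,-0.2],0],[0,[0,0,-0.2],0],[0,[0,0,-0.2],0]]'

```text
time_s: 15.6
tool_pos: [0.5073, 0.1402, 0.154]
ee_rot: [[0.999, -0.052, -0.0], [-0.052, -0.999, -0.0], [-0.0, 0.0, -1.0]]
wrist_force: [1.2, 1.0, -7.5]
finger_gap: 0.0293
```

```bash
python3 f.py;python3 f.py
```

```text
[ 1.31  0.14 -8.71] [0.45 0.36 0.6 ] [0.5073198  0.14021637 0.15402254] 15.8
[ 1.51  0.37 -8.54] [0.38 0.5  0.41] [0.50734153 0.14019243 0.15407466] 16.0
```

That crept to about 7.3 N, so I relax a little at once and then hold.

Emit:
play_rows --commands '[[0,[0,0,0.5],0],[0,[0,0,0.5],0]]'

```text
time_s: 16.2
tool_pos: [0.5074, 0.1402, 0.1538]
ee_rot: [[0.999, -0.052, 0.0], [-0.052, -0.999, 0.0], [0.0, -0.0, -1.0]]
wrist_force: [0.2, -0.7, -7.0]
finger_gap: 0.0295
```

```bash
python3 f.py
```

```text
[-0.16 -0.25 -6.74] [0.18 0.6  0.47] [0.50744924 0.14022314 0.1538205 ] 16.4
```

About 5.4 N, steady. I hold it for another half second.

Emit:
play_rows --commands '[[0,[0,0,0],0],[0,[0,0,0],0],[0,[0,0,0],0],[0,[0,0,0],0],[0,[0,0,0],0]]'

```text
time_s: 16.9
tool_pos: [0.5075, 0.1402, 0.1537]
ee_rot: [[0.999, -0.052, 0.0], [-0.052, -0.999, 0.0], [0.0, -0.0, -1.0]]
wrist_force: [-0.1, -0.0, -6.0]
finger_gap: 0.029
```

```bash
python3 f.py
```

```text
[-0.    0.08 -6.48] [0.15 0.33 0.18] [0.50747286 0.14022571 0.15374008] 17.1
```

The pull held at about 5.2 N. I lower the bar near the seat and midway in the U, then let go.

Emit:
play_rows --commands '[[0,[1,0,3],0],[0,[2,0,7],0],[0,[3,0,11],0],[0,[4,0,15],0],[0,[5,0,19],0],[0,[6,0,22],0],[0,[6,0,24],0],[0,[6,0,24],0],[0,[6,0,24],0]]'

```text
time_s: 18.0
tool_pos: [0.5135, 0.1399, 0.1298]
ee_rot: [[0.999, -0.052, 0.0], [-0.052, -0.999, 0.0], [0.0, -0.0, -1.0]]
wrist_force: [-0.4, 0.4, -1.1]
finger_gap: 0.0292
```

Emit:
play_rows --commands '[[100,[0,0,0],0],[100,[0,0,0],0],[100,[0,0,0],0],[100,[0,0,0],0],[100,[0,0,0],0],[100,[0,0,0],0],[100,[0,0,0],0],[100,[0,0,0],0],[100,[-10,0,-20],0],[100,[-25,0,-50],0],[100,[-40,0,-80],0],[100,[-60,0,-110],0],[100,[-60,0,-130],0],[100,[-60,0,-130],0],[100,[-60,0,-130],0]]'

```text
time_s: 19.5
tool_pos: [0.4536, 0.143, 0.2592]
ee_rot: [[0.999, -0.052, 0.0], [-0.052, -0.999, 0.0], [0.0, -0.0, -1.0]]
wrist_force: [0.5, 0.4, -0.9]
finger_gap: 0.0855
```

```bash
python3 - <<'E'
from h import *
c=wrist("w9"); d=bot.read_camera("side"); s=bot.observe(); print(s["finger_gap"],s["wrist_force"],s["tool_pos"],s["time_s"])
a=cv2.resize(c["color"][20:220,230:410],(400,444),interpolation=cv2.INTER_CUBIC); b=cv2.resize(d["color"][140:220,267:339],(400,444),interpolation=cv2.INTER_CUBIC)
cv2.imwrite("pics/end.png",np.hstack([a,b]))
E
```

```text
0.08537268716345689 [-0.06426428 -0.50638999 -0.78350839] [0.45322635 0.14286709 0.25798884] 19.6
```

View pics/end.png

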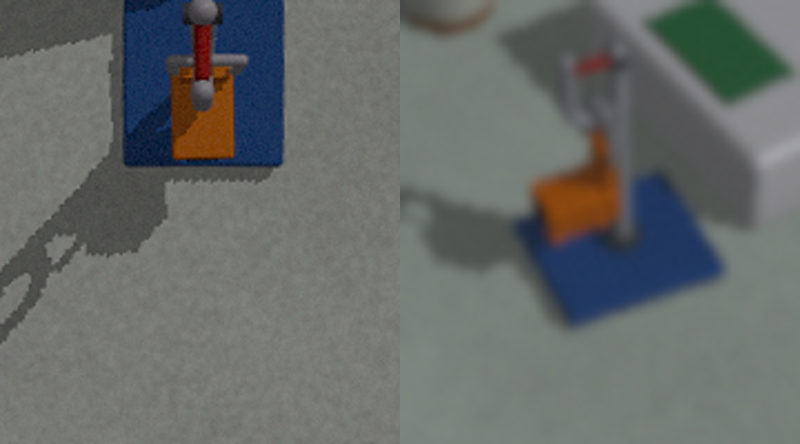

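The token hangs from the hook with its block down and the gate level (wrist crop: gate at (203,50), bar at (205,62)). I let it settle and check for motion.

Emit:
play_rows --commands '[[100,[0,0,0],0],[100,[0,0,0],0],[100,[0,0,0],0],[100,[0,0,0],0],[100,[0,0,0],0],[100,[0,0,0],0],[100,[0,0,0],0],[100,[0,0,0],0],[100,[0,0,0],0],[100,[0,0,0],0],[100,[0,0,0],0],[100,[0,0,0],0],[100,[0,0,0],0],[100,[0,0,0],0],[100,[0,0,0],0],[100,[0,0,0],0],[100,[0,0,0],0],[100,[0,0,0],0],[100,[0,0,0],0],[100,[0,0,0],0]]'

```text
time_s: 21.6
tool_pos: [0.4535, 0.143, 0.2597]
ee_rot: [[0.999, -0.052, 0.0], [-0.052, -0.999, 0.0], [0.0, -0.0, -1.0]]
wrist_force: [-0.6, -0.4, -0.4]
finger_gap: 0.0856
```

```bash
cat > settle.py <<'E'
from h import *
X=[]
for i in range(10):
    c=wrist("we"); h=cv2.cvtColor(c["color"],cv2.COLOR_BGR2HSV); m=(h[...,0]>4)&(h[...,0]<22)&(h[...,1]>110); m[:,:250]=0; m[:,400:]=0; m[200:]=0
    p=np.argwhere(m); X.append(np.append(p.mean(0),[len(p),p[:,0].max(),p[:,1].min()]))
X=np.array(X); print(X.round(2))
R=c["range_z"]; hsv=cv2.cvtColor(c["color"],cv2.COLOR_BGR2HSV)
red=((hsv[...,0]<4)|(hsv[...,0]>172))&(hsv[...,1]>130); red[:,:300]=0; red[:,345:]=0; red[110:]=0
z=[]
for v,u in np.argwhere(red):
    q,d=ray(c,(u,v)); f=-(c["W"][:3,:3].T@d)[2]; z.append(q+d*R[v,u]/f)
z=np.array(z); k=abs(z[:,2]-.15)<.03; print("gate",k.sum(),np.polyfit(z[k,0],z[k,2],1),np.median(z[k,2]),bot.observe()["time_s"])
E
python3 settle.py
```

```text
[[ 72.41 320.66 965.    91.   307.  ]
 [ 72.57 320.69 962.    91.   307.  ]
 [ 72.51 320.63 966.    91.   307.  ]
 [ 72.49 320.72 963.    91.   307.  ]
 [ 72.43 320.71 963.    91.   307.  ]
 [ 72.43 320.66 967.    91.   307.  ]
 [ 72.49 320.68 965.    91.   307.  ]
 [ 72.34 320.65 969.    91.   307.  ]
 [ 72.46 320.66 966.    91.   307.  ]
 [ 72.41 320.62 967.    91.   307.  ]]
gate 156 [-0.05457271  0.18761128] 0.15623305176309465 22.1
```

The token is at rest, and the gate is level (slope 0.05, median z 156 mm). I hand in.

```bash
python3 -c "
from h import *
print(bot.sign_off())"
```

```text
the job is handed in; nothing more can be done
None
```

The orange token is threaded on the snap hook and hangs released below the shut gate; I handed the job in at about 22 s.

- **Threading:** I gripped the block across its sides and felt the far bar against the nose (about 2 N). I then pushed it down past the gate with about 3–4 N. A check afterwards showed the gate level above the bar.
- **Pull test:** the steady pull was about 5.2–5.4 N for over half a second. Before that it crept to about 7.3 N for roughly half a second, and I backed off. That is my estimate from the wrist force less its free reading. It is good to perhaps 0.5 N, so the peak came close to the 8 N limit.
- **Last checks:** the token was at rest over ten frames, with its block hanging down. The gate was level within measurement noise (slope 0.05), and the open gripper was well clear.
- **Not checked:** I did not re-measure the bystanders. The arm's moves kept clear of them and I felt no contact.

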